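# Move the spice tins to the other rail and lock it

## Task

Move every hanging spice tin from the left rail to the right rail, then lock the right rail: first pull the orange keeper out of the left rail's end stop and stand it aside, lift each tin in turn over the end stops so that it hangs freely on the right rail, and only when all hang there plug the keeper fully home into the right rail's end stop. Leave the other things on the worktop where they are.

Things in the scene. Friction and masses are not known exactly. Their poses are not given: they have to be found in the camera images.
- rack_a: Left rack, on which the tins hang at the start; fixed: dark wooden foot 100 x 100 x 14 mm, steel post 20 mm thick, and a level round steel rail held by the post at its left (+y) end only. Its right end (-y) is free but for a stop block. Origin under the post's axis; z up. It stands a little turned and shifted, differently each time.
- rack_a_rail (a point): Point on the left rail's centre line, 110 mm from the post's axis, 170 mm above the worktop. z up, y along the rail towards the post, x across it. The rail is 10 mm thick and runs from the post's axis to the stop block, which fills 212 to 250 mm from that axis.
- rack_a_socket (a point): Centre of the mouth of the square socket in the top of the left rail's stop block (black, 38 x 38 mm, 34 mm tall; its top is 22 mm above the rail's centre line, its underside 12 mm below). The socket is 27.5 mm square, with a 3 mm chamfer round the mouth, 28 mm deep; it lies 231 mm from the post's axis. Axes as the rail's.
- rack_b: Right rack, empty at the start, else the mirror image of the left one: its post is at the right (-y) end, its free end with the stop block points left (+y) towards the left rack's free end, about 0.13 to 0.24 m away. Origin under the post's axis; z up. Turned and shifted on its own.
- rack_b_rail (a point): Point on the right rail's centre line, 110 mm from the post's axis, 170 mm above the worktop. z up, y along the rail away from the post, x across it. Same sizes as the left rail. Four tins fit side by side, 44 mm apart, the innermost 42 mm from the post's axis.
- rack_b_socket (a point): Centre of the mouth of the square socket in the top of the right rail's stop block; same block, socket and axes as on the left.
- keeper_grip (a point): Orange keeper, 87 mm tall, 100 g: square plug (24 x 24 mm, 24 mm long, stepped tip), collar 36 x 36 x 8 mm, neck 48 mm tall (14 mm thick along its x, 20 mm along y), cap 28 x 22 x 7 mm. This point is mid-neck, 58 mm above the plug's end; z up. At the start it is plugged into the left stop, its x across the rail; it bars that stop. Fully home, the collar lies on the block.
- keeper_foot (a point): Centre of the lower end of the keeper's plug; 24 mm below the socket's mouth when fully home. The keeper can stand upright on this end; the worktop behind the gap between the racks (x 0.64 to 0.76, y -0.10 to 0.02) is clear for it.
- tin1_grip (a point): Hanging red spice tin (may be absent), 175 mm tall, 160 g. Cap 28 x 22 x 7 mm; neck 50 mm tall, 12 mm thick along x, 20 along y; closed frame 64 x 12 mm, opening 54 (x) x 58 mm high; below it the tin, 58 x 36 x 46. Point: mid-neck, 34 mm above the opening's top, 39 mm above the rail's centre line when hung; z up, rail along y. Passes the stop only if lifted 17 to 41 mm (best 29).
- tin2_grip (a point): Hanging yellow spice tin (may be absent), 175 mm tall, 160 g. Cap 28 x 22 x 7 mm; neck 50 mm tall, 12 mm thick along x, 20 along y; closed frame 64 x 12 mm, opening 54 (x) x 58 mm high; below it the tin, 58 x 36 x 46. Point: mid-neck, 34 mm above the opening's top, 39 mm above the rail's centre line when hung; z up, rail along y. Passes the stop only if lifted 17 to 41 mm (best 29).
- tin3_grip (a point): Hanging green spice tin (may be absent), 175 mm tall, 160 g. Cap 28 x 22 x 7 mm; neck 50 mm tall, 12 mm thick along x, 20 along y; closed frame 64 x 12 mm, opening 54 (x) x 58 mm high; below it the tin, 58 x 36 x 46. Point: mid-neck, 34 mm above the opening's top, 39 mm above the rail's centre line when hung; z up, rail along y. Passes the stop only if lifted 17 to 41 mm (best 29).
- tin4_grip (a point): Hanging blue spice tin (may be absent), 175 mm tall, 160 g. Cap 28 x 22 x 7 mm; neck 50 mm tall, 12 mm thick along x, 20 along y; closed frame 64 x 12 mm, opening 54 (x) x 58 mm high; below it the tin, 58 x 36 x 46. Point: mid-neck, 34 mm above the opening's top, 39 mm above the rail's centre line when hung; z up, rail along y. Passes the stop only if lifted 17 to 41 mm (best 29).
- fruit_bowl: Bystander, leave it alone: white fruit bowl, 160 mm wide, 50 mm tall; origin at the centre of its underside.
- tumbler: Bystander, leave it alone: glass tumbler, 81 mm wide, 92 mm tall; origin at the centre of its underside.
- salt_bowl: Bystander, leave it alone: white salt bowl, 105 mm wide, 48 mm tall, standing under the gap between the rails; origin at the centre of its underside.
- salt_shaker: Bystander, leave it alone: salt shaker, 44 mm wide, 90 mm tall; origin at the centre of its underside.
- tamper: Bystander, leave it alone: coffee tamper with dark handle, 57 mm wide, 83 mm tall; origin at the centre of its underside.
- apple: Bystander, leave it alone: red apple, 80 mm wide, 69 mm tall; origin at the centre of its underside.

How it is judged:
On the way, in this order (a step that is already met when the one before it is completed fails the run):
1. the keeper is out of the left end stop (distance between keeper_foot and rack_a_socket above 0.06 m and distance between keeper_foot and rack_b_socket above 0.06 m), for 0.2 s.
2. every tin hangs on the right rail (x of tin1_grip in the frame of rack_b_rail between -0.02 and 0.02 m and y of tin1_grip in the frame of rack_b_rail between -0.1 and 0.1 m and z of tin1_grip in the frame of rack_b_rail between 0.031 and 0.047 m and x of tin2_grip in the frame of rack_b_rail between -0.02 and 0.02 m and y of tin2_grip in the frame of rack_b_rail between -0.1 and 0.1 m and z of tin2_grip in the frame of rack_b_rail between 0.031 and 0.047 m and x of tin3_grip in the frame of rack_b_rail between -0.02 and 0.02 m and y of tin3_grip in the frame of rack_b_rail between -0.1 and 0.1 m and z of tin3_grip in the frame of rack_b_rail between 0.031 and 0.047 m and x of tin4_grip in the frame of rack_b_rail between -0.02 and 0.02 m and y of tin4_grip in the frame of rack_b_rail between -0.1 and 0.1 m and z of tin4_grip in the frame of rack_b_rail between 0.031 and 0.047 m), for 0.3 s.
3. the keeper is fully home in the right end stop (horizontal distance between keeper_foot and rack_b_socket below 0.004 m and z of keeper_foot in the frame of rack_b_socket below -0.021 m and angle between keeper_foot's own z axis and vertical below 0.08 rad), for 0.3 s.
At the end, for the whole second after the job is handed in: Every tin present hangs, hardly swinging, with the right rail through its frame, between post and stop block (within 20 mm across, 8 mm in height), and the keeper is upright in the right socket, collar within 3 mm of the block (all of step 2 and all of step 3 and linear speed of each of tin1, tin2, tin3, tin4 below 0.1 m/s and linear speed of keeper below 0.03 m/s); the robot touches nothing.
It fails at once if a bystander is pushed more than 3 cm (distance of any of fruit_bowl, tumbler, salt_bowl, salt_shaker, tamper, apple from where it was at the start of the episode above 0.03 m).
Of tin1, tin2, tin3, tin4 only 2 to 4 are there at a start; the rules pass over those that are not, and their reading is None.
At some moment in a run one of tin1, tin2, tin3, tin4 may be knocked a few centimetres aside while the robot is not near it.
Once in a run the grip may slacken for a moment while it holds something.
It also fails if it takes over 210 s, if anything falls off the work surface, if the arm or the gripper's body presses on something with over 40 N, if the wrist force passes 120 N, or if a joint passes its speed limit or range.

## Robot

A 7-joint arm with a two-finger parallel gripper is mounted at the origin on a cart in front of the work surface, level with it; the furniture and walls round the work are solid. World frame = base frame: x ahead of the robot, y to its left, z up, the work surface at z = 0. Lengths are in m, angles in rad, forces in N, time in s.
With the tool pointing down it reaches from about 0.35 to 0.9 m from the base axis. Payload 7.2 kg.
Tool frame: the origin (TCP) lies midway between the tips of the shut fingers; the grasp point (between the pads) lies 19 mm behind it; z points along the fingers, y is the line along which they close (so a half turn about z gives the same grasp; the last joint's range is limited). The gripper opens to 88 mm and grips with 3 to 60 N. Pads are 20 mm wide; open, the fingers measure 115 mm over their backs; the gripper's body (75 mm by 178 mm) begins 61 mm behind the grasp point.
Start: joints at [-1.358, 0.411, -0.013, 1.596, 0.006, 1.134, -0.082], TCP at [0.173, 0.601, 0.223] pointing down, gripper open.
Joint ranges: [-2.95, 2.95], [-0.29, 1.99], [-1.47, 1.44], [0.14, 2.54], [-1.03, 4.17], [0.13, 1.85], [-2.86, 2.86]. Speed limits (rad/s): [2.39, 2.39, 3.01, 3.01, 3.14, 3.14, 3.14].

## Interface

Orientations are given as a unit quaternion [w, x, y, z].
In Python, from cell import env gives the robot as it stands.
- The arm moves only by the tool jog_arm, never from a script. Its argument "targets" is text: rows parted by semicolons, each of 7 numbers parted by spaces: the shift along the tool's x, y, z in m, then the turn, a rotation vector about the tool's x, y, z in rad, then the closure, from 0 (fully open) to 1 (shut). In form: dx dy dz rx ry rz jaw; .... A call has 1 to 10 rows; each row shifts and turns the commanded pose from where the row before left it, along the tool's axes as they then stand; what a row does not reach is not made up. A row lasts 1/10 s, in which the tool goes at most 50 mm and 8.59 degrees, less where a joint would pass 70% of its speed; a pose out of reach is approached as far as the arm can. A call with a gripper value outside its range is refused whole. The fingers move at their own pace and stop on an object; "grip_force" is the grip in N (left out, the last holds). Time passes only in rows, so rows that do not move let the fingers close. It gives the time, the measured TCP pose, the force, the opening and the grip force at its end, in the units of the state.
- env.read_state(): the state, without advancing time (a new reading comes with each control period).
- env.camera(name): name is "scene" or "top" or "wrist"; returns a dict with "pixels" (420x560x3 uint8, red, green, blue), "intrinsics" (3x3 intrinsics, pixels), "R" (3x3) and "t" (3): a world point X has camera coordinates R X + t. Camera axes: x right, y down, z forward; pixel columns grow to the right and rows downward; lengths in m; the calibration is good to about 2 mm. The wrist camera is an equidistant fisheye: a pixel r from the principal point sees the ray r / f radians off the axis. A picture is of the moment at which its call begins. There is no depth.
- env.sign_off(): hands the job in; it is judged then, once.
Trained networks look in the newest picture that a camera, given by its name, has taken for a name from the list of things; names that differ only in an ending like _2 or _b are one class to them, and where a whole thing is asked for, a point or a joint stands for the part that bears it (a point fixed in the world has none). Each returns a list of dicts, best first, with "p" (0 to 1); they miss things now and then, are a little off and sometimes report something else, mostly with a low value. They report only what shows in the picture. A call takes as long as a camera call.
- env.find_in(camera, thing): "centre" ([x, y, z] in m, in world coordinates, good to about 4 mm: the middle of the surface that is visible of it).
- env.tip_of(camera, thing): "centre" ([x, y, z] in m, in world coordinates, good to about 4 mm: a listed point, or the origin of a listed thing).
The state is a dict: "time_s": time; "q": joint angles; "dq": joint speeds; "joint_efforts": joint torques, N m; "eef_pos": TCP position; "orientation": TCP orientation; "contact_force": force on the tool from outside, world axes, zero at the start; "ft_torque": the same for the moment, N m; "width": finger opening in m; "grip_force": force on a finger pad.
Only numpy, scipy, OpenCV 4.12 (cv2) and the standard library are available. Lean on these libraries where they do the work, as an engineer would, in place of code of your own. Each camera call takes 0.05 s, during which the arm holds its last target. There are 200 camera calls.

## Working session

There is one attempt and no reset: what is moved stays moved. The work goes in short steps, Python scripts to look and compute and a tool call to move; the robot and the scene stay as the last step left them, time stands still between calls to the robot, and variables do not carry over. Pictures are saved under pics/ and viewed, at most 16 in all, crops included, and the job is handed in when it is done.

Besides the shell and the picture viewer there is one more tool, called after "Emit:" in YAML: its name, and indented under it one key for each argument. jog_arm: Moves the arm, as the interface text tells. Its arguments: {"type":"object","properties":{"targets":{"type":"string"},"grip_force":{"type":"number"}},"required":["targets"]}

```bash
mkdir -p pics; ls
cat > h.py <<'E'
from cell import env
import numpy as np, cv2
from scipy.spatial.transform import Rotation as Ro
def shot(cam,name):
    c=env.camera(cam); cv2.imwrite(f'pics/{name}.png',c['pixels'][:,:,::-1]); return c
def tips(cam,names,n=1):
    for k in names:
        r=env.tip_of(cam,k)
        print(cam,k,[(np.round(d['centre'],4).tolist(),round(d['p'],2)) for d in r[:n]])
E
python3 - <<'E'
from h import *
s=env.read_state(); print(s['time_s'],s['eef_pos'],s['orientation'],s['width'])
N=['rack_a','rack_a_rail','rack_a_socket','rack_b','rack_b_rail','rack_b_socket','keeper_grip','keeper_foot','tin1_grip','tin2_grip','tin3_grip','tin4_grip','salt_bowl']
for c in ['scene','top']:
    shot(c,c+'0'); tips(c,N,2)
print(env.read_state()['time_s'])
E
```

```text
pics
0.0 [0.17312752 0.60002705 0.22182376] [-3.06216413e-05  1.39930002e-01  9.90161080e-01 -7.93752618e-04] 0.08780419913315252
scene rack_a [([0.4901, -0.3961, 0.002], 0.85), ([0.5193, 0.2818, -0.0047], 0.58)]
scene rack_a_rail [([0.5058, 0.174, 0.1696], 0.82)]
scene rack_a_socket [([0.4926, 0.0543, 0.189], 0.56)]
scene rack_b [([0.4901, -0.3961, 0.002], 0.85), ([0.5193, 0.2818, -0.0047], 0.58)]
scene rack_b_rail [([0.4724, -0.286, 0.1702], 0.97), ([0.3816, 0.1927, -0.0013], 0.34)]
scene rack_b_socket [([0.4628, -0.1653, 0.1889], 0.96)]
scene keeper_grip [([0.4882, 0.0502, 0.2222], 0.65), ([0.3736, -0.0086, -0.0002], 0.2)]
scene keeper_foot [([0.492, 0.048, 0.1681], 0.57)]
scene tin1_grip []
scene tin2_grip [([0.5022, 0.1478, 0.203], 0.62), ([0.7552, 0.2363, -0.005], 0.31)]
scene tin3_grip []
scene tin4_grip [([0.5032, 0.114, 0.2072], 0.55)]
scene salt_bowl [([0.507, -0.0506, -0.0016], 0.71)]
top rack_a [([0.4905, -0.3977, -0.0027], 0.91), ([0.5202, 0.2822, -0.001], 0.74)]
top rack_a_rail [([0.5053, 0.171, 0.1731], 0.68), ([0.7531, 0.2321, -0.0026], 0.51)]
top rack_a_socket [([0.4895, 0.0513, 0.1901], 0.82)]
top rack_b [([0.4905, -0.3977, -0.0027], 0.91), ([0.5202, 0.2822, -0.001], 0.74)]
top rack_b_rail [([0.4773, -0.2904, 0.1703], 0.8)]
top rack_b_socket [([0.4656, -0.1653, 0.1895], 0.81), ([0.795, 0.0906, 0.0039], 0.63)]
top keeper_grip [([0.3813, 0.192, 0.0006], 0.56), ([0.4936, 0.05, 0.2261], 0.52)]
top keeper_foot [([0.4932, 0.0465, 0.167], 0.67)]
top tin1_grip [([0.3809, 0.1913, -0.0006], 0.21)]
top tin2_grip [([0.5035, 0.1494, 0.2146], 0.71)]
top tin3_grip []
top tin4_grip [([0.4962, 0.1098, 0.2151], 0.81)]
top salt_bowl [([0.5096, -0.0487, 0.0025], 0.73)]
1.4
```

```bash
python3 -c "
import cv2,numpy as np
a=cv2.imread('pics/scene0.png');b=cv2.imread('pics/top0.png')
cv2.imwrite('pics/both0.png',cv2.resize(np.vstack([a,b]),(448*1,672))[:600] if 0 else cv2.resize(np.hstack([a,b]),(800,300)))"
```

```text
(no output)
```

View pics/scene0.png

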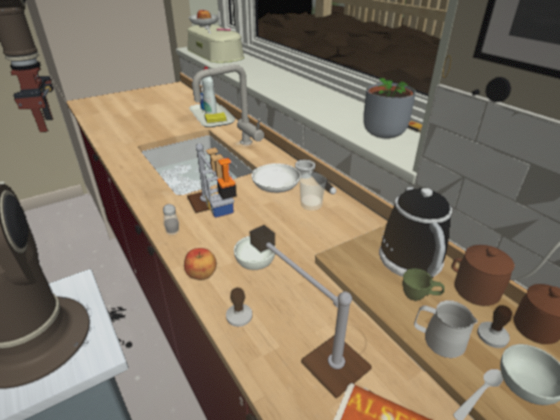

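View pics/top0.png

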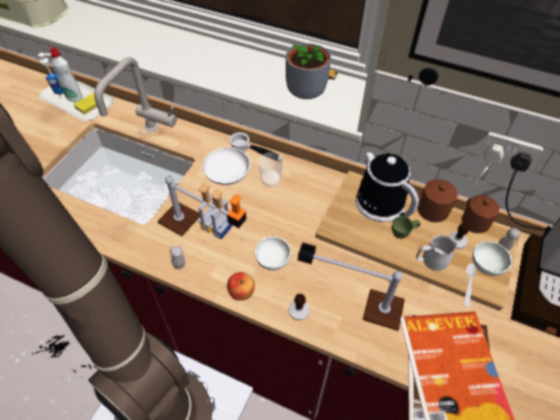

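The right rail is empty, with its block at top (307,253). The left rail carries tins at top (205-225,190-225), and the orange keeper is at (237,207). I'll zoom in to count the tins.

Run:
```python
import cv2,numpy as np
a=cv2.imread('pics/scene0.png')[130:230,170:260];b=cv2.imread('pics/top0.png')[165:265,150:260]
f=lambda i:cv2.resize(i,(400,int(400*i.shape[0]/i.shape[1])),interpolation=cv2.INTER_CUBIC)[:360]
cv2.imwrite('pics/z.png',np.hstack([f(a),f(b)]))
```

```text
(no output)
```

View pics/z.png

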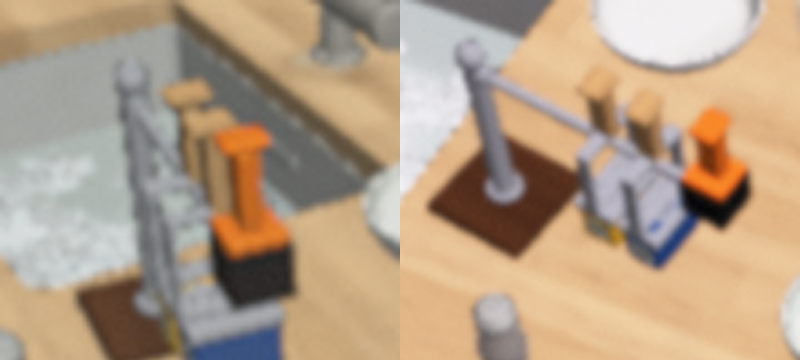

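The close-up shows two tins: yellow at y≈0.148 and blue at y≈0.112. The keeper is in the left stop block, so I'll plan the approach there.

```bash
cat >> h.py <<'E'
def plan(x,y,z,th,n,jaw):
    """rows from the present pose to a tool-down pose, tool y along angle th"""
    s=env.read_state(); w,a,b,c=s['orientation']; R0=Ro.from_quat([a,b,c,w])
    T=np.array([[-np.sin(th),np.cos(th),0],[np.cos(th),np.sin(th),0],[0,0,-1]]).T
    r=(R0.inv()*Ro.from_matrix(T)).as_rotvec()/n
    dp=(np.array([x,y,z])-s['eef_pos'])/n; R=R0; rows=[]
    for i in range(n):
        d=R.inv().apply(dp); rows.append(' '.join(f'{v:.4f}' for v in d)+' '+' '.join(f'{v:.4f}' for v in r)+f' {jaw}')
        R=R*Ro.from_rotvec(r)
    print('; '.join(rows)); print(round(s['time_s'],2),np.round(s['eef_pos'],4),np.round(s['contact_force'],1),round(s['width'],4))
E
python3 -c "
from h import *
plan(0.491,0.05,0.36,-0.125,20,0)"
```

```text
-0.0229 -0.0220 -0.0069 0.0000 -0.0000 0.0707 0; -0.0244 -0.0204 -0.0069 0.0000 -0.0000 0.0707 0; -0.0258 -0.0186 -0.0069 0.0000 -0.0000 0.0707 0; -0.0270 -0.0167 -0.0069 0.0000 -0.0000 0.0707 0; -0.0281 -0.0148 -0.0069 0.0000 -0.0000 0.0707 0; -0.0291 -0.0127 -0.0069 0.0000 -0.0000 0.0707 0; -0.0299 -0.0107 -0.0069 0.0000 -0.0000 0.0707 0; -0.0306 -0.0085 -0.0069 0.0000 -0.0000 0.0707 0; -0.0311 -0.0063 -0.0069 0.0000 -0.0000 0.0707 0; -0.0315 -0.0041 -0.0069 0.0000 -0.0000 0.0707 0; -0.0317 -0.0019 -0.0069 0.0000 -0.0000 0.0707 0; -0.0318 0.0004 -0.0069 0.0000 -0.0000 0.0707 0; -0.0317 0.0026 -0.0069 0.0000 -0.0000 0.0707 0; -0.0314 0.0049 -0.0069 0.0000 -0.0000 0.0707 0; -0.0310 0.0071 -0.0069 0.0000 -0.0000 0.0707 0; -0.0304 0.0092 -0.0069 0.0000 -0.0000 0.0707 0; -0.0297 0.0114 -0.0069 0.0000 -0.0000 0.0707 0; -0.0288 0.0134 -0.0069 0.0000 -0.0000 0.0707 0; -0.0278 0.0154 -0.0069 0.0000 -0.0000 0.0707 0; -0.0266 0.0174 -0.0069 0.0000 -0.0000 0.0707 0
1.4 [0.1732 0.6005 0.2227] [-0.3 -1.2 -0. ] 0.0877
```

Emit:
jog_arm:
  targets: "-0.023 -0.022 -0.014 0 0 0.0707 0; -0.0245 -0.0205 -0.014 0 0 0.0707 0; -0.026 -0.0185 -0.014 0 0 0.0707 0; -0.027 -0.0165 -0.014 0 0 0.0707 0; -0.028 -0.015 -0.014 0 0 0.0707 0; -0.029 -0.0125 -0.014 0 0 0.0707 0; -0.03 -0.0105 -0.014 0 0 0.0707 0; -0.0305 -0.0085 -0.014 0 0 0.0707 0; -0.031 -0.0065 -0.014 0 0 0.0707 0; -0.0315 -0.004 -0.012 0 0 0.0707 0"

```text
time_s: 2.4
eef_pos: [0.3332, 0.3243, 0.3617]
orientation: [-0.0, 0.476, 0.88, 0.0]
contact_force: [0.7, 0.4, -0.1]
width: 0.0877
grip_force: 0.0
```

Emit:
jog_arm:
  targets: "-0.0315 -0.002 0 0 0 0.0707 0; -0.032 0 0 0 0 0.0707 0; -0.0315 0.0025 0 0 0 0.0707 0; -0.0315 0.005 0 0 0 0.0707 0; -0.031 0.007 0 0 0 0.0707 0; -0.0305 0.009 0 0 0 0.0707 0; -0.0295 0.0115 0 0 0 0.0707 0; -0.029 0.0135 0 0 0 0.0707 0; -0.028 0.0155 0 0 0 0.0707 0; -0.0265 0.0175 0 0 0 0.0707 0"

```text
time_s: 3.4
eef_pos: [0.4916, 0.0484, 0.3611]
orientation: [-0.0, 0.751, 0.66, 0.0]
contact_force: [1.1, 0.6, 0.5]
width: 0.088
grip_force: 0.0
```

Emit:
jog_arm:
  targets: "0 0 0 0 0 0 0; 0 0 0 0 0 0 0; 0 0 0 0 0 0 0"

```text
time_s: 3.7
eef_pos: [0.4908, 0.0511, 0.3606]
orientation: [-0.0, 0.749, 0.663, 0.0]
contact_force: [-0.2, 0.4, 0.0]
width: 0.0879
grip_force: 0.0
```

```bash
python3 -c "
from h import *
shot('wrist','w1')
tips('wrist',['keeper_grip','rack_a_socket','tin2_grip','tin4_grip','tin1_grip','tin3_grip','rack_b_socket','rack_b_rail','rack_a_rail'],2)
plan(0.491,0.05,0.207,-0.125,5,0)
print(env.read_state()['q'])"
```

```text
wrist keeper_grip [([0.3885, -0.1807, 0.0044], 0.69), ([0.4901, 0.0476, 0.2221], 0.58)]
wrist rack_a_socket []
wrist tin2_grip [([0.5049, 0.1531, 0.2104], 0.93)]
wrist tin4_grip [([0.4973, 0.1116, 0.2071], 0.87)]
wrist tin1_grip [([0.381, 0.1927, -0.0003], 0.74)]
wrist tin3_grip []
wrist rack_b_socket [([0.4652, -0.1625, 0.195], 0.94)]
wrist rack_b_rail [([0.4709, -0.2832, 0.1726], 0.85)]
wrist rack_a_rail [([0.5033, 0.1736, 0.1706], 0.75)]
-0.0001 -0.0000 0.0307 0.0000 -0.0000 0.0003 0; -0.0001 -0.0000 0.0307 0.0000 -0.0000 0.0003 0; -0.0001 -0.0000 0.0307 0.0000 -0.0000 0.0003 0; -0.0001 -0.0000 0.0307 0.0000 -0.0000 0.0003 0; -0.0001 -0.0000 0.0307 0.0000 -0.0000 0.0003 0
4.2 [0.4912 0.0504 0.3606] [ 0.1 -0.8  0.2] 0.0877
[-0.73905514  0.07878374  0.58892417  1.72155721 -0.04484813  1.35463559
 -0.26558882]
```

View pics/w1.png

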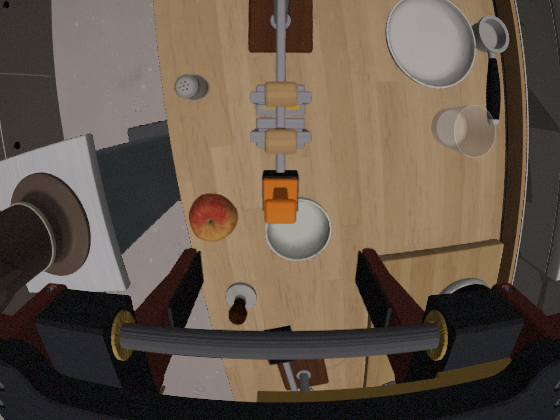

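The wrist view has the keeper centred between the fingers at (281,205), with the blue neck at (281,140) and the yellow at (281,95). I'll go down and grip.

Emit:
jog_arm:
  targets: "0 0 0.03 0 0 0 0; 0 0 0.03 0 0 0 0; 0 0 0.03 0 0 0 0; 0 0 0.03 0 0 0 0; 0 0 0.02 0 0 0 0; 0 0 0.012 0 0 0 0; 0 0 0 0 0 0 0; 0 0 0 0 0 0 0"
  grip_force: 35

```text
time_s: 5.0
eef_pos: [0.4917, 0.0502, 0.2093]
orientation: [0.0, 0.75, 0.662, 0.0]
contact_force: [-0.0, -0.4, 0.5]
width: 0.0877
grip_force: 0.0
```

Emit:
jog_arm:
  targets: "0 0 0 0 0 0 1; 0 0 0 0 0 0 1; 0 0 0 0 0 0 1; 0 0 0 0 0 0 1; 0 0 0 0 0 0 1; 0 0 0 0 0 0 1; 0 0 0 0 0 0 1; 0 0 0 0 0 0 1"

```text
time_s: 5.8
eef_pos: [0.4912, 0.0502, 0.2086]
orientation: [-0.0, 0.75, 0.662, 0.0]
contact_force: [0.7, -0.1, -0.3]
width: 0.0278
grip_force: 35.1
```

Opening is 27.8 mm, which is the cap's width rather than the neck's 14 mm. I'll look before pulling.

```bash
python3 -c "
from h import *
a=shot('wrist','w2')['pixels'][140:420,140:420];b=shot('scene','s2')['pixels'][120:230,160:270]
f=lambda i:cv2.resize(i[:,:,::-1],(400,400),interpolation=cv2.INTER_CUBIC)
cv2.imwrite('pics/z2.png',np.hstack([f(a),f(b)]))
print(env.read_state()['width'])"
```

```text
0.02772523609855469
```

View pics/z2.png

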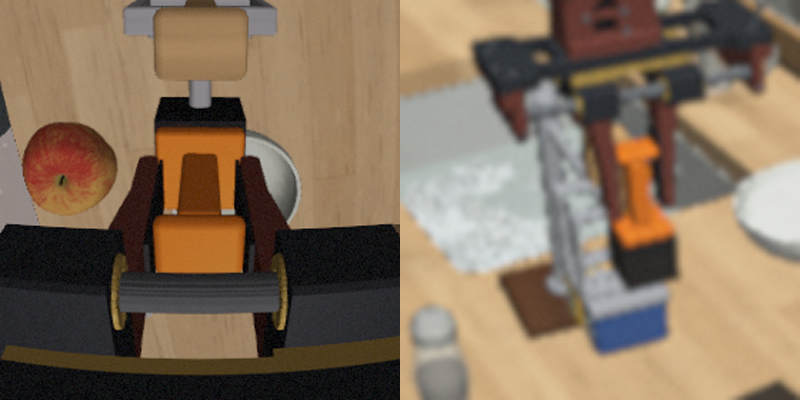

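The wrist picture shows the fingers' upper part pressing on the cap edges, at crop (150-245,240), with the neck between the pads free. I'll open a little, go 5 mm lower and try again.

Emit:
jog_arm:
  targets: "0 0 0 0 0 0 0.4; 0 0 0 0 0 0 0.4; 0 0 0.005 0 0 0 0.4; 0 0 0 0 0 0 1; 0 0 0 0 0 0 1; 0 0 0 0 0 0 1; 0 0 0 0 0 0 1; 0 0 0 0 0 0 1; 0 0 0 0 0 0 1"
  grip_force: 20

```text
time_s: 6.8
eef_pos: [0.4912, 0.0502, 0.2037]
orientation: [0.0, 0.75, 0.662, 0.0]
contact_force: [0.0, -0.3, -0.5]
width: 0.0279
grip_force: 20.0
```

It still grips at the cap (flat 28 mm faces). That is a sound hold, and the keeper would have to slip about 40 mm to be lost, so I'll use it with more force and lift.

Emit:
jog_arm:
  targets: "0 0 0 0 0 0 1; 0 0 0 0 0 0 1; 0 0 -0.005 0 0 0 1; 0 0 -0.005 0 0 0 1; 0 0 -0.01 0 0 0 1; 0 0 -0.01 0 0 0 1; 0 0 -0.015 0 0 0 1; 0 0 -0.015 0 0 0 1; 0 0 -0.02 0 0 0 1; 0 0 -0.02 0 0 0 1"
  grip_force: 45

```text
time_s: 7.8
eef_pos: [0.4911, 0.0501, 0.3052]
orientation: [0.0, 0.75, 0.662, 0.0]
contact_force: [-0.0, -0.2, -1.0]
width: 0.0275
grip_force: 45.0
```

```bash
python3 -c "
from h import *
a=shot('wrist','w3')['pixels'][140:420,140:420];b=shot('scene','s3')['pixels'][120:230,160:270]
tips('scene',['keeper_foot','keeper_grip']); tips('top',['keeper_foot','keeper_grip','tin4_grip'])
f=lambda i:cv2.resize(i[:,:,::-1],(400,400),interpolation=cv2.INTER_CUBIC)
cv2.imwrite('pics/z3.png',np.hstack([f(a),f(b)]))
plan(0.69,-0.04,0.30,-0.05,9,1)"
```

```text
scene keeper_foot [([0.4929, 0.0485, 0.2718], 0.73)]
scene keeper_grip [([0.4912, 0.0478, 0.3297], 0.85)]
top keeper_foot [([0.4932, 0.0465, 0.167], 0.67)]
top keeper_grip [([0.3813, 0.192, 0.0006], 0.56)]
top tin4_grip [([0.4962, 0.1098, 0.2151], 0.81)]
-0.0072 0.0232 0.0003 -0.0001 0.0001 -0.0082 1; -0.0074 0.0232 0.0003 -0.0001 0.0001 -0.0082 1; -0.0076 0.0231 0.0003 -0.0001 0.0001 -0.0082 1; -0.0078 0.0230 0.0003 -0.0001 0.0001 -0.0082 1; -0.0080 0.0230 0.0003 -0.0001 0.0001 -0.0082 1; -0.0082 0.0229 0.0003 -0.0001 0.0001 -0.0082 1; -0.0083 0.0228 0.0003 -0.0001 0.0001 -0.0082 1; -0.0085 0.0228 0.0003 -0.0001 0.0001 -0.0082 1; -0.0087 0.0227 0.0003 -0.0001 0.0001 -0.0082 1
8.15 [0.4907 0.0502 0.3028] [ 0.6 -0.3 -1.4] 0.0274
```

View pics/z3.png

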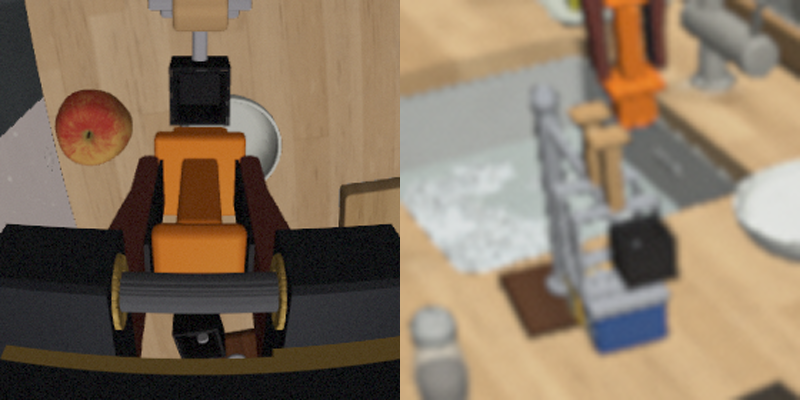

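Keeper is out and held straight; the left socket is open. I'll carry it to the clear spot behind the gap.

Emit:
jog_arm:
  targets: "-0.007 0.023 0 0 0 0 1; -0.007 0.023 0 0 0 0 1; -0.007 0.023 0 0 0 0 1; -0.007 0.023 0 0 0 0 1; -0.007 0.023 0 0 0 0 1; -0.007 0.023 0 0 0 0 1; -0.007 0.023 0 0 0 0 1; -0.007 0.023 0 0 0 0 1; -0.008 0.024 0 0 0 0 1; 0 0 0 0 0 0 1"

```text
time_s: 9.15
eef_pos: [0.6908, -0.0408, 0.3012]
orientation: [-0.0, 0.75, 0.661, -0.002]
contact_force: [-0.6, -0.0, -1.2]
width: 0.0275
grip_force: 45.0
```

Emit:
jog_arm:
  targets: "0 0 0.03 0 0 0 1; 0 0 0.03 0 0 0 1; 0 0 0.03 0 0 0 1; 0 0 0.03 0 0 0 1; 0 0 0.03 0 0 0 1; 0 0 0.03 0 0 0 1; 0 0 0.03 0 0 0 1; 0 0 0.03 0 0 0 1; 0 0 0.015 0 0 0 1; 0 0 0 0 0 0 1"

```text
time_s: 10.15
eef_pos: [0.6876, -0.0385, 0.0461]
orientation: [-0.002, 0.749, 0.662, -0.002]
contact_force: [-0.5, -0.0, -0.4]
width: 0.0274
grip_force: 45.0
```

Emit:
jog_arm:
  targets: "0 0 0.003 0 0 0 1; 0 0 0.003 0 0 0 1; 0 0 0 0 0 0 1; 0 0 0 0 0 0 1"

```text
time_s: 10.55
eef_pos: [0.6901, -0.0391, 0.0435]
orientation: [0.0, 0.75, 0.662, 0.001]
contact_force: [-0.1, 0.7, -1.1]
width: 0.0276
grip_force: 45.0
```

Still about 8 mm up; I'll lower slowly until contact shows.

Emit:
jog_arm:
  targets: "0 0 0.002 0 0 0 1; 0 0 0.002 0 0 0 1; 0 0 0.002 0 0 0 1; 0 0 0 0 0 0 1; 0 0 0 0 0 0 1"

```text
time_s: 11.05
eef_pos: [0.6896, -0.039, 0.0365]
orientation: [-0.0, 0.75, 0.662, -0.0]
contact_force: [0.1, 0.4, -0.7]
width: 0.0271
grip_force: 45.0
```

Emit:
jog_arm:
  targets: "0 0 0.001 0 0 0 1; 0 0 0.001 0 0 0 1; 0 0 0 0 0 0 1; 0 0 0 0 0 0 1"

```text
time_s: 11.45
eef_pos: [0.6901, -0.0391, 0.0357]
orientation: [0.0, 0.75, 0.662, 0.0]
contact_force: [-2.1, -0.0, 5.2]
width: 0.0276
grip_force: 45.0
```

Emit:
jog_arm:
  targets: "0 0 0 0 0 0 0.5; 0 0 0 0 0 0 0.2; 0 0 0 0 0 0 0; 0 0 0 0 0 0 0; 0 0 -0.02 0 0 0 0; 0 0 -0.04 0 0 0 0; 0 0 -0.045 0 0 0 0; 0 0 -0.045 0 0 0 0; 0 0 -0.045 0 0 0 0; 0 0 -0.045 0 0 0 0"

```text
time_s: 12.45
eef_pos: [0.6893, -0.0391, 0.2765]
orientation: [0.0, 0.75, 0.662, 0.0]
contact_force: [0.6, 0.1, 0.4]
width: 0.0877
grip_force: 0.0
```

```bash
python3 -c "
from h import *
shot('scene','s4');tips('scene',['keeper_foot','keeper_grip','tin4_grip','tin2_grip']); plan(0.498,0.1115,0.34,-0.125,9,0)"
```

```text
scene keeper_foot [([0.6889, -0.0401, -0.003], 0.83)]
scene keeper_grip []
scene tin4_grip [([0.4999, 0.1103, 0.2087], 0.93)]
scene tin2_grip [([0.5012, 0.1492, 0.2072], 0.88)]
0.0140 -0.0232 -0.0073 -0.0001 -0.0000 0.0001 0; 0.0140 -0.0232 -0.0073 -0.0001 -0.0000 0.0001 0; 0.0139 -0.0232 -0.0073 -0.0001 -0.0000 0.0001 0; 0.0139 -0.0232 -0.0073 -0.0001 -0.0000 0.0001 0; 0.0139 -0.0232 -0.0073 -0.0001 -0.0000 0.0001 0; 0.0139 -0.0232 -0.0073 -0.0001 -0.0000 0.0001 0; 0.0139 -0.0232 -0.0073 -0.0001 -0.0000 0.0001 0; 0.0139 -0.0232 -0.0073 -0.0001 -0.0000 0.0001 0; 0.0139 -0.0232 -0.0073 -0.0001 -0.0000 0.0001 0
12.7 [ 0.6894 -0.0389  0.2741] [-0.   0.2 -0.8] 0.0879
```

Emit:
jog_arm:
  targets: "0.014 -0.023 -0.008 0 0 0 0; 0.014 -0.023 -0.008 0 0 0 0; 0.014 -0.023 -0.007 0 0 0 0; 0.014 -0.023 -0.007 0 0 0 0; 0.014 -0.023 -0.007 0 0 0 0; 0.014 -0.023 -0.007 0 0 0 0; 0.014 -0.023 -0.007 0 0 0 0; 0.014 -0.024 -0.007 0 0 0 0; 0.013 -0.024 -0.007 0 0 0 0; 0 0 0 0 0 0 0"

```text
time_s: 13.7
eef_pos: [0.4953, 0.1135, 0.3389]
orientation: [-0.001, 0.748, 0.664, -0.001]
contact_force: [0.7, -0.7, -0.4]
width: 0.0879
grip_force: 0.0
```

```bash
python3 -c "
from h import *
shot('wrist','w5');tips('wrist',['keeper_foot','keeper_grip','tin4_grip','tin2_grip','rack_a_socket','rack_b_socket'])
plan(0.498,0.1115,0.192,-0.125,5,0)"
```

```text
wrist keeper_foot [([0.6909, -0.038, -0.0027], 0.92)]
wrist keeper_grip [([0.6918, -0.04, 0.0561], 0.8)]
wrist tin4_grip [([0.5014, 0.1109, 0.2067], 0.91)]
wrist tin2_grip [([0.5112, 0.1522, 0.2096], 0.59)]
wrist rack_a_socket [([0.4875, 0.0517, 0.1906], 0.89)]
wrist rack_b_socket [([0.4645, -0.1631, 0.1933], 0.86)]
0.0003 -0.0000 0.0294 -0.0001 0.0002 -0.0001 0; 0.0003 -0.0000 0.0294 -0.0001 0.0002 -0.0001 0; 0.0003 -0.0000 0.0294 -0.0001 0.0002 -0.0001 0; 0.0003 -0.0000 0.0294 -0.0001 0.0002 -0.0001 0; 0.0003 -0.0001 0.0294 -0.0001 0.0002 -0.0001 0
14.05 [0.4981 0.11   0.339 ] [ 0.3  0.1 -0.2] 0.0878
```

View pics/w5.png

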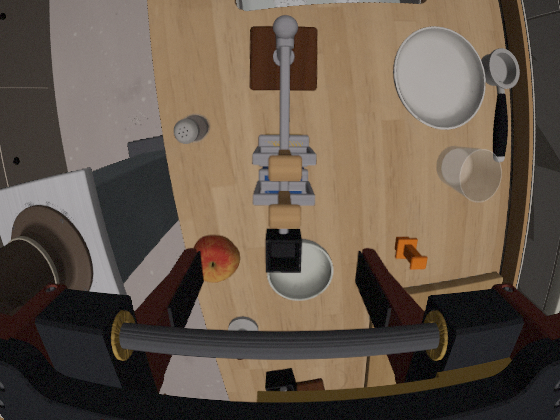

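Keeper stands upright at (408,250). The blue tin's neck is at (285,216) and the yellow's at (285,168), both centred on the fingers. I'll grip blue.

Emit:
jog_arm:
  targets: "0 0 0.03 0 0 0 0; 0 0 0.03 0 0 0 0; 0 0 0.03 0 0 0 0; 0 0 0.03 0 0 0 0; 0 0 0.02 0 0 0 0; 0 0 0.006 0 0 0 0; 0 0 0 0 0 0 0.4; 0 0 0 0 0 0 0.6; 0 0 0 0 0 0 1; 0 0 0 0 0 0 1"
  grip_force: 40

```text
time_s: 15.05
eef_pos: [0.4983, 0.111, 0.1946]
orientation: [0.0, 0.75, 0.662, 0.001]
contact_force: [-0.6, 0.3, 0.6]
width: 0.059
grip_force: 0.0
```

Emit:
jog_arm:
  targets: "0 0 0 0 0 0 1; 0 0 0 0 0 0 1; 0 0 0 0 0 0 1; 0 0 0 0 0 0 1; 0 0 0 0 0 0 1"
  grip_force: 50

```text
time_s: 15.55
eef_pos: [0.4979, 0.1108, 0.1937]
orientation: [0.0, 0.75, 0.662, 0.0]
contact_force: [0.6, 0.8, 0.2]
width: 0.0278
grip_force: 50.0
```

Emit:
jog_arm:
  targets: "0 0 -0.005 0 0 0 1; 0 0 -0.006 0 0 0 1; 0 0 -0.006 0 0 0 1; 0 0 -0.006 0 0 0 1; 0 0 -0.006 0 0 0 1; 0 0 0 0 0 0 1; 0 0 0 0 0 0 1"

```text
time_s: 16.25
eef_pos: [0.4977, 0.1109, 0.2228]
orientation: [-0.0, 0.75, 0.662, 0.0]
contact_force: [-0.3, -0.0, -1.7]
width: 0.027
grip_force: 50.0
```

```bash
python3 -c "
from h import *
a=shot('wrist','w6')['pixels'][100:420,120:440];b=shot('scene','s6')['pixels'][110:240,150:280]
tips('scene',['tin4_grip','tin2_grip']);tips('wrist',['tin4_grip','tin2_grip','rack_a_socket'])
f=lambda i:cv2.resize(i[:,:,::-1],(400,400),interpolation=cv2.INTER_CUBIC)
cv2.imwrite('pics/z6.png',np.hstack([f(a),f(b)]))
print(env.read_state()['eef_pos'])"
```

```text
scene tin4_grip [([0.5003, 0.1089, 0.2361], 0.66)]
scene tin2_grip [([0.5027, 0.1479, 0.205], 0.72)]
wrist tin4_grip [([0.7506, 0.2317, -0.0019], 0.72)]
wrist tin2_grip [([0.5113, 0.1529, 0.2121], 0.88)]
wrist rack_a_socket []
[0.49767089 0.11080343 0.22245655]
```

View pics/z6.png

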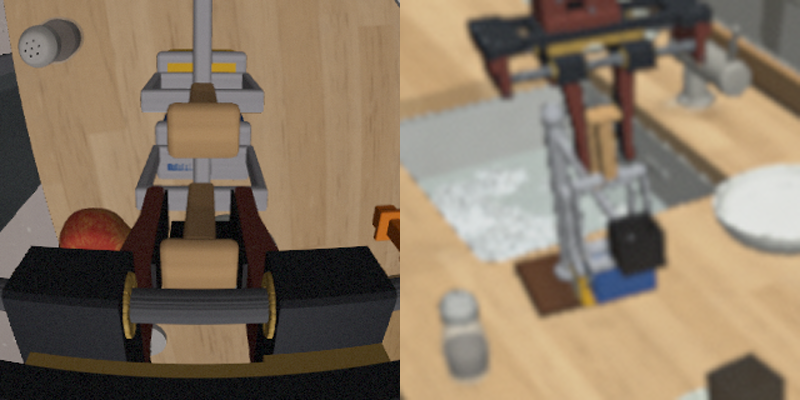

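Blue is up about 29 mm, hanging straight at crop (200,260) with the yellow left behind. Now along the rail past the stop.

Emit:
jog_arm:
  targets: "-0.005 0 0 0 0 0 1; -0.01 0 0 0 0 0 1; -0.015 0 0 0 0 0 1; -0.015 0 0 0 0 0 1; -0.015 0 0 0 0 0 1; -0.015 0 0 0 0 0 1; -0.013 0 0 0 0 0 1; -0.01 0 0 0 0 0 1; -0.005 0 0 0 0 0 1; 0 0 0 0 0 0 1"

```text
time_s: 17.6
eef_pos: [0.485, 0.008, 0.2227]
orientation: [0.0, 0.75, 0.662, 0.0]
contact_force: [0.3, 0.8, -1.7]
width: 0.0273
grip_force: 50.0
```

```bash
python3 -c "
from h import *
env.camera('scene');env.camera('wrist')
tips('scene',['tin4_grip','tin2_grip']);tips('wrist',['tin4_grip','tin2_grip','rack_b_socket','rack_b_rail','rack_b'])
plan(0.460,-0.118,0.222,0.112,10,1)"
```

```text
scene tin4_grip [([0.4877, 0.0062, 0.2355], 0.95)]
scene tin2_grip [([0.788, 0.093, -0.0014], 0.16)]
wrist tin4_grip [([0.4869, 0.008, 0.2366], 0.88)]
wrist tin2_grip [([0.51, 0.1533, 0.2108], 0.93)]
wrist rack_b_socket []
wrist rack_b_rail []
wrist rack_b [([0.4892, -0.3938, 0.0015], 0.69)]
-0.0129 -0.0009 0.0001 -0.0000 -0.0000 -0.0235 1; -0.0129 -0.0012 0.0001 -0.0000 -0.0000 -0.0235 1; -0.0128 -0.0015 0.0001 -0.0000 -0.0000 -0.0235 1; -0.0128 -0.0018 0.0001 -0.0000 -0.0000 -0.0235 1; -0.0128 -0.0021 0.0001 -0.0000 -0.0000 -0.0235 1; -0.0127 -0.0024 0.0001 -0.0000 -0.0000 -0.0235 1; -0.0126 -0.0027 0.0001 -0.0000 -0.0000 -0.0235 1; -0.0126 -0.0030 0.0001 -0.0000 -0.0000 -0.0235 1; -0.0125 -0.0033 0.0001 -0.0000 -0.0000 -0.0235 1; -0.0124 -0.0036 0.0001 -0.0000 -0.0000 -0.0235 1
18.05 [0.485  0.009  0.2226] [ 0.7 -0.4 -1.8] 0.0276
```

Emit:
jog_arm:
  targets: "-0.013 -0.001 0 0 0 -0.0235 1; -0.013 -0.001 0 0 0 -0.0235 1; -0.013 -0.0015 0 0 0 -0.0235 1; -0.013 -0.002 0 0 0 -0.0235 1; -0.013 -0.002 0 0 0 -0.0235 1; -0.0125 -0.0025 0 0 0 -0.0235 1; -0.0125 -0.003 0 0 0 -0.0235 1; -0.0125 -0.003 0 0 0 -0.0235 1; -0.0125 -0.0035 0 0 0 -0.0235 1; -0.0125 -0.004 0 0 0 -0.0235 1"

```text
time_s: 19.05
eef_pos: [0.459, -0.1191, 0.2227]
orientation: [0.0, 0.666, 0.746, 0.0]
contact_force: [-0.2, 0.1, -0.8]
width: 0.0276
grip_force: 50.0
```

```bash
python3 -c "
from h import *
a=shot('wrist','w7')['pixels'][100:420,120:440];b=shot('scene','s7')['pixels'][180:420,200:440]
tips('scene',['tin4_grip','rack_b_socket','rack_b_rail','rack_b']);tips('wrist',['tin4_grip','rack_b_socket'])
f=lambda i:cv2.resize(i[:,:,::-1],(400,400),interpolation=cv2.INTER_CUBIC)
cv2.imwrite('pics/z7.png',np.hstack([f(a),f(b)]))
plan(0.4825,-0.3245,0.222,0.112,10,1)"
```

```text
scene tin4_grip [([0.4635, -0.1213, 0.2359], 0.84)]
scene rack_b_socket [([0.4673, -0.1663, 0.1865], 0.74)]
scene rack_b_rail [([0.4735, -0.2842, 0.172], 0.81)]
scene rack_b [([0.4923, -0.3961, -0.0013], 0.94)]
wrist tin4_grip [([0.4613, -0.1212, 0.2369], 0.66)]
wrist rack_b_socket []
-0.0208 0.0000 0.0001 -0.0000 -0.0000 -0.0000 1; -0.0208 0.0000 0.0001 -0.0000 -0.0000 -0.0000 1; -0.0208 0.0000 0.0001 -0.0000 -0.0000 -0.0000 1; -0.0208 0.0000 0.0001 -0.0000 -0.0000 -0.0000 1; -0.0208 0.0000 0.0001 -0.0000 -0.0000 -0.0000 1; -0.0208 0.0000 0.0001 -0.0000 -0.0000 -0.0000 1; -0.0208 0.0000 0.0001 -0.0000 -0.0000 -0.0000 1; -0.0208 0.0000 0.0001 -0.0000 -0.0000 -0.0000 1; -0.0208 0.0000 0.0001 -0.0000 -0.0000 -0.0000 1; -0.0208 -0.0000 0.0001 -0.0000 -0.0000 -0.0000 1
19.45 [ 0.4593 -0.118   0.2226] [ 0.   0.  -1.3] 0.0272
```

View pics/z7.png

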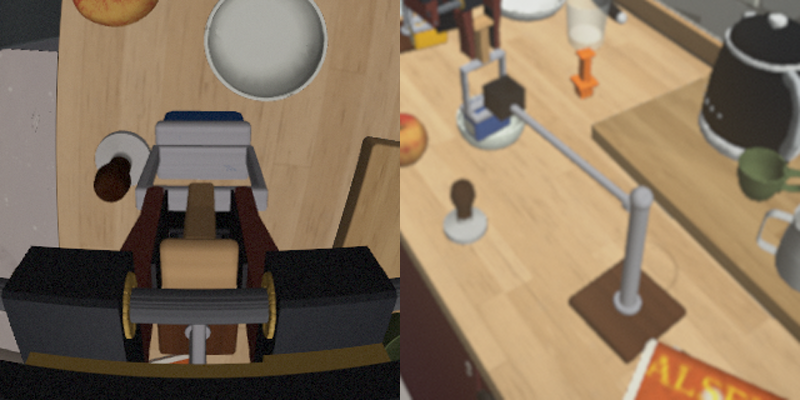

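The blue tin's frame is ahead of the right block and lined up with the rail (rail at crop column 198, tool centre 200). I'll pass the block.

Emit:
jog_arm:
  targets: "-0.006 0 0 0 0 0 1; -0.01 0 0 0 0 0 1; -0.012 0 0 0 0 0 1; -0.012 0 0 0 0 0 1; -0.012 0 0 0 0 0 1; -0.012 0 0 0 0 0 1; -0.012 0 0 0 0 0 1; -0.012 0 0 0 0 0 1; -0.012 0 0 0 0 0 1; -0.01 0 0 0 0 0 1"

```text
time_s: 20.45
eef_pos: [0.4712, -0.2296, 0.2226]
orientation: [0.0, 0.667, 0.745, -0.0]
contact_force: [0.3, -0.2, -1.5]
width: 0.0274
grip_force: 50.0
```

Emit:
jog_arm:
  targets: "-0.012 0 0 0 0 0 1; -0.012 0 0 0 0 0 1; -0.012 0 0 0 0 0 1; -0.012 0 0 0 0 0 1; -0.012 0 0 0 0 0 1; -0.012 0 0 0 0 0 1; -0.012 0 0 0 0 0 1; -0.008 0 0 0 0 0 1; -0.004 0 0 0 0 0 1; 0 0 0 0 0 0 1"

```text
time_s: 21.45
eef_pos: [0.4818, -0.324, 0.2225]
orientation: [-0.0, 0.667, 0.745, -0.0]
contact_force: [0.3, 0.2, -0.9]
width: 0.0273
grip_force: 50.0
```

```bash
python3 -c "
from h import *
a=shot('wrist','w8')['pixels'][100:420,120:440];b=shot('scene','s8')['pixels'][180:420,200:440]
tips('scene',['tin4_grip','rack_b_rail']);tips('wrist',['tin4_grip'])
f=lambda i:cv2.resize(i[:,:,::-1],(400,400),interpolation=cv2.INTER_CUBIC)
cv2.imwrite('pics/z8.png',np.hstack([f(a),f(b)]))
s=env.read_state();print(s['eef_pos'],s['width'],s['contact_force'])"
```

```text
scene tin4_grip [([0.4853, -0.3225, 0.2384], 0.76)]
scene rack_b_rail [([0.4731, -0.2852, 0.1721], 0.83)]
wrist tin4_grip [([0.484, -0.3238, 0.2356], 0.64)]
[ 0.48205551 -0.32291948  0.22265307] 0.02724495846920894 [-1.4261788   0.53760463 -1.33952314]
```

View pics/z8.png

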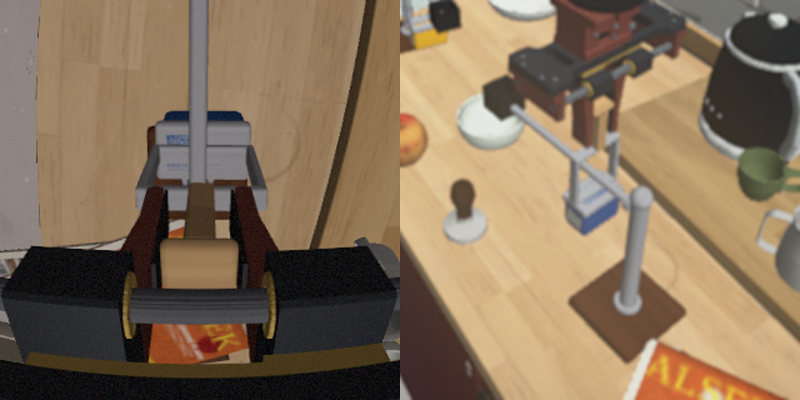

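The rail runs through the blue frame at crop (198,100). I'll lower and let go.

Emit:
jog_arm:
  targets: "0 0 0.006 0 0 0 1; 0 0 0.006 0 0 0 1; 0 0 0.006 0 0 0 1; 0 0 0.006 0 0 0 1; 0 0 0.003 0 0 0 1; 0 0 0.001 0 0 0 1; 0 0 0 0 0 0 1"

```text
time_s: 22.4
eef_pos: [0.4818, -0.3235, 0.1945]
orientation: [-0.0, 0.667, 0.745, -0.0]
contact_force: [-0.2, -0.5, -1.9]
width: 0.0273
grip_force: 50.0
```

Emit:
jog_arm:
  targets: "0 0 0 0 0 0 0.62; 0 0 0 0 0 0 0.5; 0 0 0 0 0 0 0.3; 0 0 0 0 0 0 0; 0 0 0 0 0 0 0; 0 0 0 0 0 0 0; 0 0 -0.02 0 0 0 0; 0 0 -0.04 0 0 0 0; 0 0 -0.045 0 0 0 0; 0 0 -0.045 0 0 0 0"

```text
time_s: 23.4
eef_pos: [0.4815, -0.3234, 0.3462]
orientation: [-0.0, 0.667, 0.745, -0.0]
contact_force: [1.0, 0.3, -0.3]
width: 0.0874
grip_force: 0.0
```

```bash
python3 -c "
from h import *
env.camera('scene');env.camera('wrist')
tips('scene',['tin4_grip','tin2_grip','tin1_grip','tin3_grip','keeper_foot']);tips('wrist',['tin4_grip'])
plan(0.502,0.150,0.345,-0.125,20,0)"
```

```text
scene tin4_grip [([0.4889, -0.3258, 0.2076], 0.95)]
scene tin2_grip [([0.5048, 0.1483, 0.2066], 0.9)]
scene tin1_grip []
scene tin3_grip []
scene keeper_foot [([0.6904, -0.0403, 0.0008], 0.72)]
wrist tin4_grip [([0.4845, -0.325, 0.2075], 0.59)]
0.0234 0.0036 -0.0001 -0.0001 -0.0001 0.0118 0; 0.0234 0.0034 -0.0001 -0.0001 -0.0001 0.0118 0; 0.0235 0.0031 -0.0001 -0.0001 -0.0001 0.0118 0; 0.0235 0.0028 -0.0001 -0.0001 -0.0001 0.0118 0; 0.0235 0.0025 -0.0001 -0.0001 -0.0001 0.0118 0; 0.0236 0.0023 -0.0001 -0.0001 -0.0001 0.0118 0; 0.0236 0.0020 -0.0001 -0.0001 -0.0001 0.0118 0; 0.0236 0.0017 -0.0001 -0.0001 -0.0001 0.0118 0; 0.0236 0.0014 -0.0001 -0.0001 -0.0001 0.0118 0; 0.0236 0.0011 -0.0001 -0.0001 -0.0001 0.0118 0; 0.0237 0.0009 -0.0001 -0.0001 -0.0001 0.0118 0; 0.0237 0.0006 -0.0001 -0.0001 -0.0001 0.0118 0; 0.0237 0.0003 -0.0001 -0.0001 -0.0001 0.0118 0; 0.0237 0.0000 -0.0001 -0.0001 -0.0001 0.0118 0; 0.0237 -0.0003 -0.0001 -0.0001 -0.0001 0.0118 0; 0.0237 -0.0005 -0.0001 -0.0001 -0.0001 0.0118 0; 0.0237 -0.0008 -0.0001 -0.0001 -0.0001 0.0118 0; 0.0236 -0.0011 -0.0001 -0.0001 -0.0001 0.0118 0; 0.0236 -0.0014 -0.0001 -0.0001 -0.0001 0.0118 0; 0.0236 -0.0017 -0.0001 -0.0001 -0.0001 0.0118 0
23.8 [ 0.4815 -0.323   0.3432] [-0.2  0.4 -0.6] 0.0878
```

Blue hangs (z≈0.2075). Now back for the yellow.

Emit:
jog_arm:
  targets: "0.0235 0.0035 0 0 0 0.0118 0; 0.0235 0.0035 0 0 0 0.0118 0; 0.0235 0.003 0 0 0 0.0118 0; 0.0235 0.003 0 0 0 0.0118 0; 0.0235 0.0025 0 0 0 0.0118 0; 0.0235 0.0025 0 0 0 0.0118 0; 0.0235 0.002 0 0 0 0.0118 0; 0.0235 0.0015 0 0 0 0.0118 0; 0.0235 0.0015 0 0 0 0.0118 0; 0.0235 0.001 0 0 0 0.0118 0"

```text
time_s: 24.8
eef_pos: [0.4917, -0.0863, 0.3436]
orientation: [-0.001, 0.71, 0.704, -0.001]
contact_force: [-0.1, 0.0, 0.6]
width: 0.0882
grip_force: 0.0
```

Emit:
jog_arm:
  targets: "0.0235 0.001 0 0 0 0.0118 0; 0.0235 0.0005 0 0 0 0.0118 0; 0.0235 0.0005 0 0 0 0.0118 0; 0.0235 0 0 0 0 0.0118 0; 0.0235 0 0 0 0 0.0118 0; 0.0235 -0.0005 0 0 0 0.0118 0; 0.0235 -0.001 0 0 0 0.0118 0; 0.0235 -0.001 0 0 0 0.0118 0; 0.0235 -0.0015 0 0 0 0.0118 0; 0.0235 -0.0015 0 0 0 0.0118 0"

```text
time_s: 25.8
eef_pos: [0.5024, 0.1484, 0.3435]
orientation: [-0.0, 0.75, 0.661, -0.001]
contact_force: [0.1, 0.0, 1.3]
width: 0.0876
grip_force: 0.0
```

Emit:
jog_arm:
  targets: "0 0 0 0 0 0 0; 0 0 0 0 0 0 0"

```text
time_s: 26.0
eef_pos: [0.5025, 0.1473, 0.3437]
orientation: [0.0, 0.75, 0.662, -0.001]
contact_force: [0.2, -1.4, -0.1]
width: 0.0878
grip_force: 0.0
```

```bash
python3 -c "
from h import *
shot('wrist','w9');shot('scene','s9')
tips('scene',['tin4_grip','tin2_grip']);tips('wrist',['tin2_grip','rack_a_socket','tin4_grip'])
plan(0.502,0.150,0.194,-0.125,1,0)"
```

```text
scene tin4_grip [([0.4861, -0.3219, 0.2108], 0.57)]
scene tin2_grip [([0.5039, 0.1478, 0.2065], 0.95)]
wrist tin2_grip [([0.508, 0.1539, 0.2102], 0.73)]
wrist rack_a_socket [([0.4888, 0.0518, 0.1921], 0.97)]
wrist tin4_grip []
0.0030 -0.0013 0.1508 0.0001 -0.0002 -0.0010 0
26.35 [0.5029 0.1469 0.3448] [ 0.4 -0.6 -0.2] 0.0875
```

View pics/w9.png

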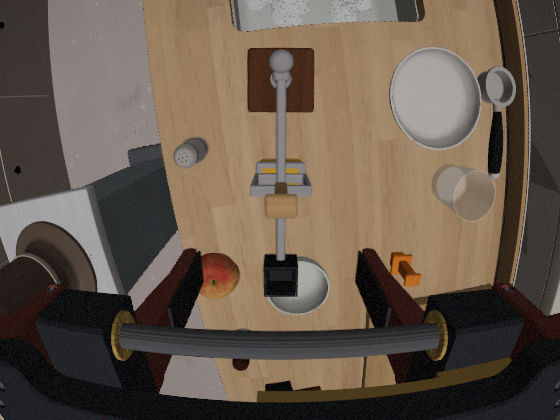

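Only the yellow is left on the left rail, cap at (281,206). I'll shift 4 mm along the rail, go down and grip.

Emit:
jog_arm:
  targets: "0.004 0 0.03 0 0 0 0; 0 0 0.03 0 0 0 0; 0 0 0.03 0 0 0 0; 0 0 0.03 0 0 0 0; 0 0 0.02 0 0 0 0; 0 0 0.01 0 0 0 0; 0 0 0 0 0 0 0.4; 0 0 0 0 0 0 0.6; 0 0 0 0 0 0 1; 0 0 0 0 0 0 1"
  grip_force: 40

```text
time_s: 27.35
eef_pos: [0.5039, 0.1518, 0.1957]
orientation: [0.0, 0.75, 0.662, 0.001]
contact_force: [0.2, -0.1, 0.6]
width: 0.0594
grip_force: 0.0
```

Emit:
jog_arm:
  targets: "0 0 0 0 0 0 1; 0 0 0 0 0 0 1; 0 0 0 0 0 0 1; 0 0 0 0 0 0 1; 0 0 0 0 0 0 1"
  grip_force: 50

```text
time_s: 27.85
eef_pos: [0.5035, 0.1515, 0.1947]
orientation: [0.0, 0.75, 0.662, 0.0]
contact_force: [1.0, -0.1, 1.3]
width: 0.0275
grip_force: 50.0
```

Emit:
jog_arm:
  targets: "0 0 -0.005 0 0 0 1; 0 0 -0.006 0 0 0 1; 0 0 -0.006 0 0 0 1; 0 0 -0.006 0 0 0 1; 0 0 -0.006 0 0 0 1; 0 0 0 0 0 0 1; 0 0 0 0 0 0 1"

```text
time_s: 28.55
eef_pos: [0.5034, 0.1516, 0.2238]
orientation: [-0.0, 0.75, 0.662, 0.0]
contact_force: [-0.6, 0.5, -2.1]
width: 0.0275
grip_force: 50.0
```

```bash
python3 -c "
from h import *
env.camera('wrist');env.camera('scene')
tips('scene',['tin4_grip','tin2_grip']);tips('wrist',['tin2_grip'])
plan(0.4845,0.0083,0.222,-0.125,1,0)"
```

```text
scene tin4_grip [([0.4888, -0.327, 0.2088], 0.97)]
scene tin2_grip [([0.502, 0.1536, 0.2326], 0.91)]
wrist tin2_grip [([0.5074, 0.15, 0.2388], 0.94)]
-0.1444 -0.0007 0.0014 -0.0004 0.0003 0.0000 0
28.8 [0.5032 0.1515 0.2234] [-0.1  0.2 -1.8] 0.0274
```

Lifted (≈+29 mm). Now along the left rail, 144 mm.

Emit:
jog_arm:
  targets: "-0.005 0 0 0 0 0 1; -0.01 0 0 0 0 0 1; -0.015 0 0 0 0 0 1; -0.02 0 0 0 0 0 1; -0.02 0 0 0 0 0 1; -0.015 0 0 0 0 0 1; -0.012 0 0 0 0 0 1; -0.01 0 0 0 0 0 1; -0.01 0 0 0 0 0 1; -0.01 0 0 0 0 0 1"

```text
time_s: 29.8
eef_pos: [0.4875, 0.0251, 0.2236]
orientation: [-0.0, 0.75, 0.662, 0.0]
contact_force: [0.2, -0.3, -1.1]
width: 0.0273
grip_force: 50.0
```

Emit:
jog_arm:
  targets: "-0.01 0 0 0 0 0 1; -0.006 0 0 0 0 0 1; -0.001 0 0 0 0 0 1; 0 0 0 0 0 0 1"

```text
time_s: 30.2
eef_pos: [0.4855, 0.0087, 0.2236]
orientation: [-0.0, 0.75, 0.662, 0.0]
contact_force: [-0.5, 0.4, -1.6]
width: 0.0275
grip_force: 50.0
```

```bash
python3 -c "
from h import *
env.camera('wrist');env.camera('scene')
tips('scene',['tin4_grip','tin2_grip']);tips('wrist',['tin2_grip'])
plan(0.459,-0.119,0.222,0.112,10,1)"
```

```text
scene tin4_grip [([0.4864, -0.3224, 0.2074], 0.69)]
scene tin2_grip [([0.4873, 0.0076, 0.2356], 0.73)]
wrist tin2_grip [([0.4914, 0.0073, 0.2402], 0.62)]
-0.0130 -0.0010 0.0002 -0.0000 -0.0000 -0.0236 1; -0.0130 -0.0013 0.0002 -0.0000 -0.0000 -0.0236 1; -0.0130 -0.0017 0.0002 -0.0000 -0.0000 -0.0236 1; -0.0129 -0.0020 0.0002 -0.0000 -0.0000 -0.0236 1; -0.0129 -0.0023 0.0002 -0.0000 -0.0000 -0.0236 1; -0.0128 -0.0026 0.0002 -0.0000 -0.0000 -0.0236 1; -0.0128 -0.0029 0.0002 -0.0000 -0.0000 -0.0236 1; -0.0127 -0.0032 0.0002 -0.0000 -0.0000 -0.0236 1; -0.0126 -0.0035 0.0002 -0.0000 -0.0000 -0.0236 1; -0.0125 -0.0038 0.0002 -0.0000 -0.0000 -0.0236 1
30.45 [0.4855 0.0091 0.2236] [ 0.3  0.1 -1.6] 0.0274
```

Emit:
jog_arm:
  targets: "-0.013 -0.001 0 0 0 -0.0236 1; -0.013 -0.0015 0 0 0 -0.0236 1; -0.013 -0.0015 0 0 0 -0.0236 1; -0.013 -0.002 0 0 0 -0.0236 1; -0.013 -0.0025 0 0 0 -0.0236 1; -0.013 -0.0025 0 0 0 -0.0236 1; -0.013 -0.003 0 0 0 -0.0236 1; -0.0125 -0.003 0 0 0 -0.0236 1; -0.0125 -0.0035 0 0 0 -0.0236 1; -0.0125 -0.004 0.001 0 0 -0.0236 1"

```text
time_s: 31.45
eef_pos: [0.4585, -0.1199, 0.2227]
orientation: [0.0, 0.666, 0.746, 0.0]
contact_force: [-0.1, 0.5, -0.8]
width: 0.0277
grip_force: 50.0
```

```bash
python3 -c "
from h import *
env.camera('wrist');env.camera('scene')
tips('scene',['tin4_grip','tin2_grip']);tips('wrist',['tin2_grip'])
plan(0.474,-0.244,0.222,0.112,1,1)"
```

```text
scene tin4_grip [([0.4876, -0.3252, 0.2074], 0.85)]
scene tin2_grip [([0.459, -0.1237, 0.2334], 0.86)]
wrist tin2_grip [([0.4624, -0.1196, 0.2366], 0.89)]
-0.1260 0.0014 0.0006 -0.0000 -0.0003 -0.0011 1
31.7 [ 0.4586 -0.1189  0.2226] [ 0.5  0.4 -1.9] 0.0273
```

Emit:
jog_arm:
  targets: "-0.006 0.001 0 0 0 0 1; -0.01 0 0 0 0 0 1; -0.012 0 0 0 0 0 1; -0.012 0 0 0 0 0 1; -0.012 0 0 0 0 0 1; -0.012 0 0 0 0 0 1; -0.012 0 0 0 0 0 1; -0.012 0 0 0 0 0 1; -0.012 0 0 0 0 0 1; -0.012 0 0 0 0 0 1"

```text
time_s: 32.7
eef_pos: [0.472, -0.2319, 0.2226]
orientation: [0.0, 0.667, 0.745, -0.0]
contact_force: [-0.3, 0.3, -1.7]
width: 0.0278
grip_force: 50.0
```

Emit:
jog_arm:
  targets: "-0.008 0 0 0 0 0 1; -0.004 0 0 0 0 0 1; 0 0 0 0 0 0 1; 0 0 0 0 0 0 1"

```text
time_s: 33.1
eef_pos: [0.4732, -0.2424, 0.2225]
orientation: [-0.0, 0.667, 0.745, 0.0]
contact_force: [0.3, 0.9, -1.4]
width: 0.0275
grip_force: 50.0
```

```bash
python3 -c "
from h import *
a=shot('wrist','w10')['pixels'][100:420,120:440];b=shot('scene','s10')['pixels'][180:420,200:440]
tips('scene',['tin4_grip','tin2_grip','rack_b_rail']);tips('wrist',['tin2_grip'])
f=lambda i:cv2.resize(i[:,:,::-1],(400,400),interpolation=cv2.INTER_CUBIC)
cv2.imwrite('pics/z10.png',np.hstack([f(a),f(b)]))
s=env.read_state();print(s['eef_pos'],s['width'],s['contact_force'])"
```

```text
scene tin4_grip [([0.4861, -0.3243, 0.2084], 0.75)]
scene tin2_grip [([0.4695, -0.2448, 0.234], 0.57)]
scene rack_b_rail [([0.4726, -0.2858, 0.17], 0.84)]
wrist tin2_grip [([0.4778, -0.2394, 0.2376], 0.61)]
[ 0.47323902 -0.24243646  0.22266852] 0.02755739893803488 [-0.27963604  0.30184989 -1.00788677]
```

View pics/z10.png

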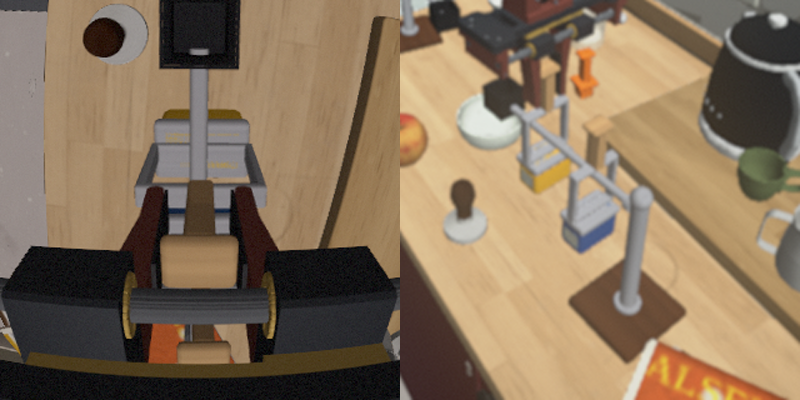

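Both tins have the right rail through their frames: yellow in the hand, blue hanging at crop-right (590,220). I'll lower the yellow and release.

Emit:
jog_arm:
  targets: "0 0 0.006 0 0 0 1; 0 0 0.006 0 0 0 1; 0 0 0.006 0 0 0 1; 0 0 0.006 0 0 0 1; 0 0 0.003 0 0 0 1; 0 0 0 0 0 0 1; 0 0 0 0 0 0 1"

```text
time_s: 34.1
eef_pos: [0.4732, -0.2429, 0.1956]
orientation: [0.0, 0.667, 0.745, -0.0]
contact_force: [-0.2, -0.7, -0.8]
width: 0.0275
grip_force: 50.0
```

Emit:
jog_arm:
  targets: "0 0 0 0 0 0 0.62; 0 0 0 0 0 0 0.5; 0 0 0 0 0 0 0.3; 0 0 0 0 0 0 0; 0 0 0 0 0 0 0; 0 0 0 0 0 0 0; 0 0 -0.02 0 0 0 0; 0 0 -0.04 0 0 0 0; 0 0 -0.03 0 0 0 0; 0 0 -0.03 0 0 0 0"

```text
time_s: 35.1
eef_pos: [0.473, -0.2429, 0.3171]
orientation: [0.0, 0.667, 0.745, 0.0]
contact_force: [0.8, 0.4, 0.2]
width: 0.0878
grip_force: 0.0
```

```bash
python3 -c "
from h import *
env.camera('scene');env.camera('wrist')
tips('scene',['tin4_grip','tin2_grip','keeper_foot','keeper_grip']);tips('wrist',['tin4_grip','tin2_grip','rack_b_socket'])
plan(0.690,-0.04,0.25,-0.125,10,0)"
```

```text
scene tin4_grip [([0.4874, -0.3262, 0.2076], 0.7)]
scene tin2_grip [([0.4484, -0.2549, 0.1997], 0.72)]
scene keeper_foot []
scene keeper_grip [([0.4934, -0.3983, 0.001], 0.73)]
wrist tin4_grip [([0.4859, -0.3216, 0.2074], 0.7)]
wrist tin2_grip [([0.4587, -0.252, 0.2061], 0.93)]
wrist rack_b_socket [([0.4665, -0.1614, 0.1912], 0.7)]
0.0177 0.0238 0.0064 -0.0002 -0.0000 0.0236 0; 0.0183 0.0234 0.0064 -0.0002 -0.0000 0.0236 0; 0.0188 0.0230 0.0064 -0.0002 -0.0000 0.0236 0; 0.0194 0.0225 0.0064 -0.0002 -0.0000 0.0236 0; 0.0199 0.0221 0.0064 -0.0002 -0.0000 0.0236 0; 0.0204 0.0216 0.0064 -0.0002 -0.0000 0.0236 0; 0.0209 0.0211 0.0064 -0.0002 -0.0000 0.0236 0; 0.0214 0.0206 0.0065 -0.0002 -0.0000 0.0236 0; 0.0219 0.0201 0.0065 -0.0002 -0.0000 0.0236 0; 0.0224 0.0196 0.0065 -0.0002 -0.0000 0.0236 0
35.55 [ 0.4727 -0.2426  0.3146] [ 1.1 -0.7 -0.2] 0.0877
```

The yellow reads about 20 mm off across the rail: either knocked or swinging. I'll wait a moment and look.

Emit:
jog_arm:
  targets: "0 0 -0.02 0 0 0 0; 0 0 -0.02 0 0 0 0; 0 0 0 0 0 0 0; 0 0 0 0 0 0 0; 0 0 0 0 0 0 0; 0 0 0 0 0 0 0; 0 0 0 0 0 0 0; 0 0 0 0 0 0 0; 0 0 0 0 0 0 0; 0 0 0 0 0 0 0"

```text
time_s: 36.55
eef_pos: [0.4731, -0.2428, 0.3556]
orientation: [-0.0, 0.667, 0.745, -0.0]
contact_force: [0.4, 0.4, -0.1]
width: 0.0876
grip_force: 0.0
```

```bash
python3 -c "
from h import *
a=shot('wrist','w11')['pixels'][100:420,120:440];b=shot('scene','s11')['pixels'][220:380,230:390]
tips('scene',['tin4_grip','tin2_grip']);tips('wrist',['tin4_grip','tin2_grip','rack_b_rail'])
f=lambda i:cv2.resize(i[:,:,::-1],(400,400),interpolation=cv2.INTER_CUBIC)
cv2.imwrite('pics/z11.png',np.hstack([f(a),f(b)]))"
```

```text
scene tin4_grip [([0.4894, -0.3253, 0.2057], 0.57)]
scene tin2_grip [([0.49, -0.2409, 0.2014], 0.8)]
wrist tin4_grip [([0.4861, -0.3254, 0.2066], 0.97)]
wrist tin2_grip [([0.4912, -0.2443, 0.2075], 0.93)]
wrist rack_b_rail [([0.4774, -0.2858, 0.1726], 0.61)]
```

View pics/z11.png

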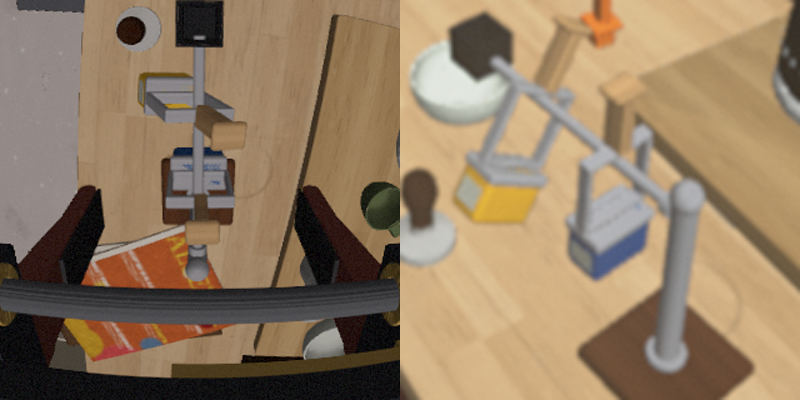

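The yellow was knocked and is swinging, still on the rail (cap at crop (220,133)). It can settle while I fetch the keeper; I'll check it before plugging.

Emit:
jog_arm:
  targets: "0.018 0.024 0.006 0 0 0.0236 0; 0.0185 0.0235 0.006 0 0 0.0236 0; 0.019 0.023 0.007 0 0 0.0236 0; 0.0195 0.0225 0.007 0 0 0.0236 0; 0.02 0.022 0.007 0 0 0.0236 0; 0.0205 0.0215 0.007 0 0 0.0236 0; 0.021 0.021 0.007 0 0 0.0236 0; 0.0215 0.0205 0.007 0 0 0.0236 0; 0.022 0.02 0.007 0 0 0.0236 0; 0.0225 0.0195 0.007 0 0 0.0236 0"

```text
time_s: 37.9
eef_pos: [0.691, -0.0376, 0.2871]
orientation: [-0.0, 0.75, 0.661, -0.0]
contact_force: [0.4, -0.3, -0.2]
width: 0.0875
grip_force: 0.0
```

Emit:
jog_arm:
  targets: "0 0 0.03 0 0 0 0; 0 0 0.03 0 0 0 0; 0 0 0.03 0 0 0 0; 0 0 0.01 0 0 0 0; 0 0 0 0 0 0 0; 0 0 0 0 0 0 0"

```text
time_s: 38.5
eef_pos: [0.6908, -0.039, 0.189]
orientation: [0.001, 0.75, 0.662, 0.0]
contact_force: [0.5, 0.7, 0.5]
width: 0.0876
grip_force: 0.0
```

```bash
python3 -c "
from h import *
a=shot('wrist','w12')['pixels'][100:420,120:440];b=shot('scene','s12')['pixels'][150:380,200:430]
tips('scene',['tin4_grip','tin2_grip','keeper_grip','keeper_foot']);tips('wrist',['keeper_grip','keeper_foot','tin2_grip'])
f=lambda i:cv2.resize(i[:,:,::-1],(400,400),interpolation=cv2.INTER_CUBIC)
cv2.imwrite('pics/z12.png',np.hstack([f(a),f(b)]))
plan(0.690,-0.039,0.036,-0.125,1,0)"
```

```text
scene tin4_grip [([0.4885, -0.3246, 0.2075], 0.58)]
scene tin2_grip []
scene keeper_grip [([0.6893, -0.0408, 0.0563], 0.78)]
scene keeper_foot [([0.6905, -0.0386, -0.0024], 0.54)]
wrist keeper_grip [([0.6914, -0.0421, 0.0527], 0.77)]
wrist keeper_foot [([0.6933, -0.0377, 0.0007], 0.83)]
wrist tin2_grip []
-0.0004 -0.0003 0.1520 0.0005 -0.0003 0.0001 0
38.95 [ 0.6903 -0.0386  0.188 ] [0.3 0.3 0.2] 0.0877
```

View pics/z12.png

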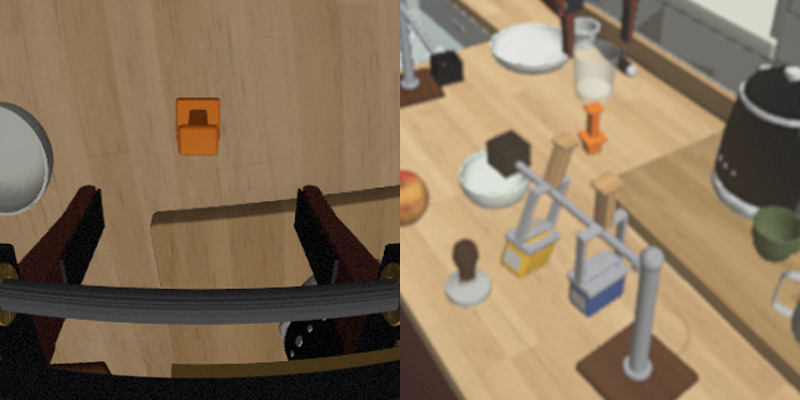

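The keeper is standing centred between the fingers at crop (198,127), and the yellow's swing is dying. I'll grip the keeper and lift it.

Emit:
jog_arm:
  targets: "0 0 0.03 0 0 0 0; 0 0 0.03 0 0 0 0; 0 0 0.03 0 0 0 0; 0 0 0.03 0 0 0 0; 0 0 0.02 0 0 0 0; 0 0 0.01 0 0 0 0; 0 0 0 0 0 0 0.4; 0 0 0 0 0 0 0.6; 0 0 0 0 0 0 1; 0 0 0 0 0 0 1"
  grip_force: 20

```text
time_s: 39.95
eef_pos: [0.691, -0.0387, 0.039]
orientation: [0.001, 0.75, 0.662, 0.001]
contact_force: [-0.7, 0.0, 0.5]
width: 0.0592
grip_force: 0.0
```

Emit:
jog_arm:
  targets: "0 0 0 0 0 0 1; 0 0 0 0 0 0 1; 0 0 0 0 0 0 1; 0 0 0 0 0 0 1; 0 0 0 0 0 0 1; 0 0 -0.005 0 0 0 1; 0 0 -0.01 0 0 0 1; 0 0 -0.02 0 0 0 1; 0 0 -0.03 0 0 0 1; 0 0 -0.03 0 0 0 1"
  grip_force: 50

```text
time_s: 40.95
eef_pos: [0.6899, -0.0389, 0.1341]
orientation: [-0.0, 0.75, 0.661, -0.0]
contact_force: [0.6, -0.3, -0.6]
width: 0.0278
grip_force: 50.0
```

Emit:
jog_arm:
  targets: "0 0 -0.03 0 0 0 1; 0 0 -0.03 0 0 0 1; 0 0 -0.03 0 0 0 1; 0 0 -0.03 0 0 0 1; 0 0 -0.02 0 0 0 1; 0 0 -0.01 0 0 0 1; 0 0 0 0 0 0 1"

```text
time_s: 41.65
eef_pos: [0.6906, -0.0391, 0.2844]
orientation: [0.001, 0.75, 0.661, 0.001]
contact_force: [0.4, -0.7, -0.8]
width: 0.0274
grip_force: 50.0
```

```bash
python3 -c "
from h import *
env.camera('scene');env.camera('wrist')
tips('scene',['tin4_grip','tin2_grip','keeper_grip','keeper_foot','rack_b_socket']);tips('wrist',['keeper_grip','keeper_foot'])
plan(0.4655,-0.164,0.275,0.112,15,1)"
```

```text
scene tin4_grip [([0.4899, -0.3259, 0.2074], 0.84)]
scene tin2_grip [([0.4695, -0.2423, 0.2065], 0.61)]
scene keeper_grip [([0.6886, -0.0418, 0.3043], 0.66)]
scene keeper_foot [([0.6927, -0.0407, 0.2471], 0.58)]
scene rack_b_socket [([0.4617, -0.1657, 0.1895], 0.91)]
wrist keeper_grip [([0.6914, -0.0406, 0.2994], 0.69)]
wrist keeper_foot [([0.6911, -0.0392, 0.2468], 0.68)]
-0.0102 -0.0138 0.0005 -0.0001 0.0000 -0.0158 1; -0.0099 -0.0140 0.0005 -0.0001 0.0000 -0.0158 1; -0.0097 -0.0141 0.0005 -0.0001 0.0000 -0.0158 1; -0.0095 -0.0143 0.0005 -0.0001 0.0000 -0.0158 1; -0.0093 -0.0144 0.0005 -0.0001 0.0000 -0.0158 1; -0.0090 -0.0146 0.0005 -0.0001 0.0000 -0.0158 1; -0.0088 -0.0147 0.0005 -0.0001 0.0000 -0.0158 1; -0.0086 -0.0148 0.0005 -0.0001 0.0000 -0.0158 1; -0.0083 -0.0150 0.0005 -0.0001 0.0000 -0.0158 1; -0.0081 -0.0151 0.0005 -0.0001 0.0000 -0.0158 1; -0.0079 -0.0152 0.0005 -0.0001 0.0000 -0.0158 1; -0.0076 -0.0154 0.0005 -0.0001 0.0000 -0.0158 1; -0.0074 -0.0155 0.0005 -0.0001 0.0000 -0.0158 1; -0.0071 -0.0156 0.0005 -0.0001 0.0000 -0.0158 1; -0.0069 -0.0157 0.0005 -0.0001 0.0000 -0.0158 1
42.1 [ 0.69   -0.0387  0.282 ] [-0.2 -0.1 -1.1] 0.0273
```

Emit:
jog_arm:
  targets: "-0.01 -0.014 0 0 0 -0.0158 1; -0.01 -0.014 0 0 0 -0.0158 1; -0.0095 -0.014 0 0 0 -0.0158 1; -0.0095 -0.0145 0 0 0 -0.0158 1; -0.0095 -0.0145 0 0 0 -0.0158 1; -0.009 -0.0145 0 0 0 -0.0158 1; -0.009 -0.0145 0 0 0 -0.0158 1; -0.0085 -0.015 0 0 0 -0.0158 1; -0.0085 -0.015 0 0 0 -0.0158 1; -0.008 -0.015 0 0 0 -0.0158 1"

```text
time_s: 43.1
eef_pos: [0.5395, -0.1228, 0.2826]
orientation: [0.0, 0.695, 0.719, -0.0]
contact_force: [0.0, 0.1, -0.9]
width: 0.0273
grip_force: 50.0
```

Emit:
jog_arm:
  targets: "-0.008 -0.0155 0 0 0 -0.0158 1; -0.0075 -0.0155 0 0 0 -0.0158 1; -0.0075 -0.0155 0 0 0 -0.0158 1; -0.007 -0.0155 0 0 0 -0.0158 1; -0.007 -0.016 0 0 0 -0.0158 1; 0 0 0.01 0 0 0 1; 0 0 0.01 0 0 0 1; 0 0 0.01 0 0 0 1; 0 0 0 0 0 0 1; 0 0 0 0 0 0 1"

```text
time_s: 44.1
eef_pos: [0.465, -0.1641, 0.2521]
orientation: [-0.0, 0.666, 0.746, -0.001]
contact_force: [0.4, -0.4, -0.6]
width: 0.0277
grip_force: 50.0
```

```bash
python3 -c "
from h import *
a=shot('wrist','w13')['pixels'][140:420,140:420];b=shot('scene','s13')['pixels'][200:330,220:350]
for i in range(2):
  env.camera('scene');env.camera('wrist');env.camera('top')
  tips('scene',['tin4_grip','tin2_grip','keeper_grip','keeper_foot','rack_b_socket']);tips('wrist',['keeper_grip','keeper_foot','rack_b_socket']);tips('top',['keeper_foot','rack_b_socket'])
f=lambda i:cv2.resize(i[:,:,::-1],(400,400),interpolation=cv2.INTER_CUBIC)
cv2.imwrite('pics/z13.png',np.hstack([f(a),f(b)]))
plan(0.464,-0.1635,0.275,0.112,1,1)"
```

```text
scene tin4_grip [([0.4873, -0.3248, 0.2117], 0.79)]
scene tin2_grip [([0.4626, -0.2455, 0.2068], 0.97)]
scene keeper_grip [([0.4634, -0.1661, 0.2714], 0.91)]
scene keeper_foot [([0.4637, -0.1654, 0.214], 0.62)]
scene rack_b_socket [([0.4647, -0.1643, 0.1901], 0.64)]
wrist keeper_grip [([0.4661, -0.1697, 0.271], 0.68)]
wrist keeper_foot [([0.4695, -0.1627, 0.2151], 0.66)]
wrist rack_b_socket [([0.4645, -0.1649, 0.1943], 0.9)]
top keeper_foot [([0.4668, -0.1652, 0.2135], 0.56)]
top rack_b_socket [([0.4657, -0.1657, 0.1925], 0.62)]
scene tin4_grip [([0.4873, -0.3275, 0.2095], 0.94)]
scene tin2_grip [([0.4662, -0.2429, 0.2051], 0.96)]
scene keeper_grip [([0.4614, -0.168, 0.2743], 0.82)]
scene keeper_foot [([0.4657, -0.165, 0.2158], 0.98)]
scene rack_b_socket [([0.4658, -0.1616, 0.1897], 0.98)]
wrist keeper_grip [([0.4664, -0.1678, 0.268], 0.71)]
wrist keeper_foot [([0.4674, -0.1638, 0.2133], 0.62)]
wrist rack_b_socket [([0.4636, -0.165, 0.1932], 0.58)]
top keeper_foot [([0.4664, -0.1651, 0.2136], 0.51)]
top rack_b_socket [([0.4665, -0.1668, 0.2125], 0.7)]
0.0009 -0.0007 -0.0224 0.0000 -0.0000 0.0000 1
45.5 [ 0.4648 -0.1643  0.2526] [-0.8  0.5 -0.5] 0.0277
```

View pics/z13.png

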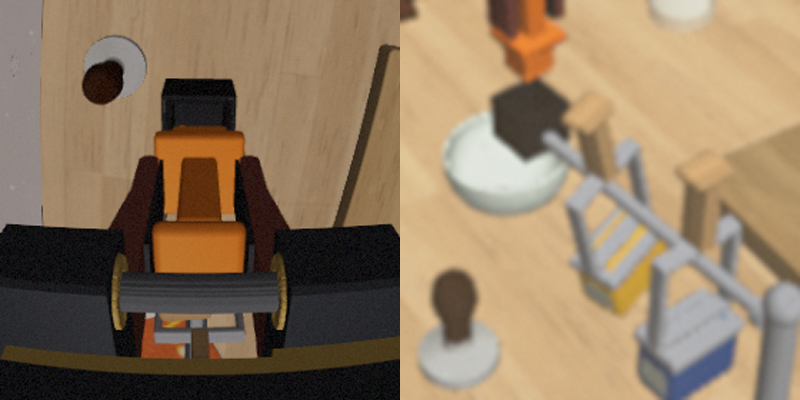

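The keeper is above the right block and aligned within 1–2 mm, and both tins hang straight. I'll lower it into the socket.

Emit:
jog_arm:
  targets: "0 -0.001 0.006 0 0 0 1; 0 0 0.006 0 0 0 1; 0 0 0.004 0 0 0 1; 0 0 0.004 0 0 0 1; 0 0 0.004 0 0 0 1; 0 0 0.003 0 0 0 1; 0 0 0 0 0 0 1"

```text
time_s: 46.2
eef_pos: [0.4637, -0.1644, 0.2252]
orientation: [-0.0, 0.666, 0.746, -0.0]
contact_force: [0.1, -0.4, -0.9]
width: 0.0272
grip_force: 50.0
```

Emit:
jog_arm:
  targets: "0 0 0.003 0 0 0 1; 0 0 0.003 0 0 0 1; 0 0 0.003 0 0 0 1; 0 0 0.003 0 0 0 1; 0 0 0.002 0 0 0 1; 0 0 0 0 0 0 1"

```text
time_s: 46.8
eef_pos: [0.4637, -0.1644, 0.2113]
orientation: [-0.0, 0.666, 0.746, -0.0]
contact_force: [-0.4, 0.0, -0.3]
width: 0.0275
grip_force: 50.0
```

No contact yet, so it's in the socket. The last few millimetres go in small steps.

Emit:
jog_arm:
  targets: "0 0 0.002 0 0 0 1; 0 0 0.002 0 0 0 1; 0 0 0.001 0 0 0 1; 0 0 0 0 0 0 1"

```text
time_s: 47.2
eef_pos: [0.4638, -0.1643, 0.2065]
orientation: [-0.0, 0.666, 0.746, -0.0]
contact_force: [-0.5, 0.8, -1.6]
width: 0.0273
grip_force: 50.0
```

Emit:
jog_arm:
  targets: "0 0 0.001 0 0 0 1; 0 0 0.001 0 0 0 1; 0 0 0 0 0 0 1"

```text
time_s: 47.5
eef_pos: [0.4641, -0.1643, 0.2055]
orientation: [-0.0, 0.666, 0.746, 0.001]
contact_force: [-4.4, 2.8, 9.7]
width: 0.0273
grip_force: 50.0
```

Contact comes at the expected home height. I'll release and rise.

Emit:
jog_arm:
  targets: "0 0 0 0 0 0 0.62; 0 0 0 0 0 0 0.5; 0 0 0 0 0 0 0.3; 0 0 0 0 0 0 0; 0 0 0 0 0 0 0; 0 0 0 0 0 0 0; 0 0 -0.02 0 0 0 0; 0 0 -0.04 0 0 0 0; 0 0 -0.045 0 0 0 0; 0 0 -0.045 0 0 0 0"

```text
time_s: 48.5
eef_pos: [0.4633, -0.1645, 0.3562]
orientation: [-0.0, 0.667, 0.745, -0.0]
contact_force: [0.6, 0.7, -0.1]
width: 0.0878
grip_force: 0.0
```

Emit:
jog_arm:
  targets: "0.03 0 0 0 0 0 0; 0.03 0 0 0 0 0 0; 0.03 0 0 0 0 0 0; 0.03 0 0 0 0 0 0; 0.03 0 0 0 0 0 0; 0 0 0 0 0 0 0; 0 0 0 0 0 0 0"

```text
time_s: 49.2
eef_pos: [0.447, -0.0153, 0.3546]
orientation: [0.0, 0.666, 0.746, -0.0]
contact_force: [0.1, -0.7, -0.3]
width: 0.0879
grip_force: 0.0
```

```bash
python3 -c "
from h import *
b=shot('scene','s14')['pixels'][200:380,210:390];env.camera('wrist');a=shot('top','t14')['pixels'][210:350,260:420]
for i in range(2):
  tips('scene',['tin4_grip','tin2_grip','keeper_grip','keeper_foot','rack_b_socket']);tips('wrist',['keeper_grip','keeper_foot','tin2_grip','tin4_grip']);
  env.camera('wrist');env.camera('scene')
f=lambda i:cv2.resize(i[:,:,::-1],(400,400),interpolation=cv2.INTER_CUBIC)
cv2.imwrite('pics/z14.png',np.hstack([f(a),f(b)]))"
```

```text
scene tin4_grip [([0.486, -0.3252, 0.2082], 0.56)]
scene tin2_grip [([0.47, -0.2444, 0.2056], 0.63)]
scene keeper_grip [([0.4633, -0.1661, 0.2243], 0.7)]
scene keeper_foot [([0.4631, -0.165, 0.1673], 0.7)]
scene rack_b_socket [([0.4611, -0.1643, 0.1891], 0.57)]
wrist keeper_grip [([0.4651, -0.1679, 0.223], 0.86)]
wrist keeper_foot [([0.4637, -0.1614, 0.1666], 0.68)]
wrist tin2_grip [([0.3818, 0.1921, 0.001], 0.73)]
wrist tin4_grip [([0.3724, -0.0134, -0.0027], 0.28)]
scene tin4_grip [([0.4894, -0.3223, 0.2083], 0.6)]
scene tin2_grip [([0.4695, -0.2466, 0.2072], 0.69)]
scene keeper_grip [([0.4603, -0.1666, 0.2242], 0.69)]
scene keeper_foot [([0.4642, -0.1672, 0.1647], 0.56)]
scene rack_b_socket [([0.5085, -0.0494, -0.001], 0.2)]
wrist keeper_grip [([0.4641, -0.1665, 0.2227], 0.86)]
wrist keeper_foot []
wrist tin2_grip [([0.4763, -0.2448, 0.2082], 0.95)]
wrist tin4_grip []
```

View pics/z14.png

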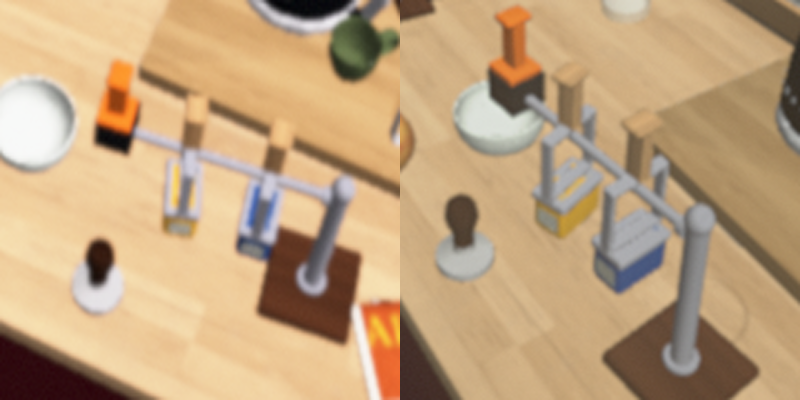

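Both views show the keeper seated on the right block (crop-right (515,60)) and both tins hanging still. I'll hand it in.

```bash
python3 -c "
from h import *
print(env.sign_off())"
```

```text
the job is handed in; nothing more can be done
None
```

The job is handed in at about 49 s of the 210 s: both tins present (blue and yellow) hang on the right rail, and the keeper measured fully home in the right end stop; the hand-in returned no verdict.

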